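# Empty the drop-bottom vial collector

### The arm

A 6-joint arm with a two-finger parallel gripper is mounted at the origin on a cart in front of the work surface, level with it; the furniture and walls round the work are solid. World frame = base frame: x ahead of the robot, y to its left, z up, the work surface at z = 0. Lengths are in mm, angles in rad, forces in N, time in s.
With the tool pointing down it reaches from about 275 to 825 mm from the base axis. Payload 5.2 kg.
Tool frame: the origin (TCP) lies at the very end of the fingers, on their centre line; the grasp point (between the pads) lies 19 mm behind it; z points along the fingers, y is the line along which they close (so a half turn about z gives the same grasp; the last joint's range is limited). The gripper opens to 93 mm and grips with 3 to 60 N. Pads are 15 mm wide; open, the fingers measure 128 mm over their backs; the gripper's body (75 mm by 188 mm) begins 65 mm behind the grasp point.
Start: joints at [-1.38, 0.259, 1.535, -0, 1.348, -0.203], TCP at [211.056, -507.898, 218.653] pointing down, gripper open.
Joint ranges: [-3.14, 3.14], [-0.91, 2.08], [0.19, 2.58], [-1.22, 4.36], [0.22, 2.71], [-3.12, 3.12]. Speed limits (rad/s): [2.57, 2.57, 3.14, 3.14, 3.14, 3.14].

### API

Orientations are given as [roll, pitch, yaw] about the fixed x, y, z axes, in that order (R = Rz(yaw) Ry(pitch) Rx(roll)).
In Python, from bench import robot gives the robot as it stands. The module is installed in compiled form; this text tells all that it offers. Calls block until the motion is done:
- robot.move_ptp(position, orientation): joint-space move of the TCP to a pose.
- robot.move_linear(position, ori=None, speed=150, f_stop=None): straight line of the TCP; ori=None keeps the orientation; speed is the mean speed in mm/s. With f_stop (N) it stops when the force on the tool has changed by that much, and returns True; else False.
- robot.move_j(angles): joint-space move.
- robot.move_gripper(opening): opening from 0.0 (shut) to 1.0 (fully open); the grip force is fixed at half the most; returns when the fingers have stopped.
- robot.sleep(seconds).
- robot.inverse_kinematics(position, orientation): joint angles nearest the present ones, or None.
- robot.get_image(name): name is "side" or "top" or "wrist"; returns a dict with "img" (480x640x3 uint8, blue, green, red), "fovy" (degrees; the focal length in pixels is half the picture's height over the tangent of half this angle, whatever the lens; pixels are square), "cx", "cy" (the principal point, pixels), "k1" (the pictures are not rectified: a ray, as slopes to the right and down, at radius r is drawn at 1 + k1 r^2 times it, then the intrinsics apply), "eye" and "orientation" of the camera in the world. Camera axes: x right, y down, z forward; pixel columns grow to the right and rows downward; lengths in mm; the calibration is good to about 2 mm. A picture is of the moment at which its call begins. There is no depth.
A pose or a line that the arm cannot do raises robot.MotionError and nothing moves.
- robot.hand_in(): hands the job in; it is judged then, once.
Readings, each from a call of its own:
- robot.current_t(): time.
- robot.current_qpos(): joint angles.
- robot.current_joint_vel(): joint speeds.
- robot.current_joint_efforts(): joint torques, N m.
- robot.current_tcp_pos(): TCP position.
- robot.current_eef_rot(): TCP orientation.
- robot.current_contact_force(): force on the tool from outside, world axes, zero at the start.
- robot.current_ft_torque(): the same for the moment, N m.
- robot.current_gripper_width(): opening from 0.0 (shut) to 1.0 (fully open).
- robot.current_finger_force(): force on a finger pad.
Only numpy, scipy, OpenCV 4.12 (cv2) and the standard library are available. Lean on these libraries where they do the work, as an engineer would, in place of code of your own. Each camera call takes 0.05 s, during which the arm holds its last target. There are 200 camera calls.

### The job

Empty the drop-bottom hopper into the tray below it: take the orange finger tabs, press the door up to unhook its bolt, squeeze the tabs to draw the bolt and swing the trap door down by hand, without letting it fall, until all four vials have rolled out into the tray. Then swing the door up hard against its stop and let the bolt spring out and hook over its keeper again, so that the door stays shut and latched; leave the beaker, the amber bottle and the timer where they are.

Things in the scene. Friction and masses are not known exactly. Their poses are not given: they have to be found in the camera images.
- stand: bench stand with hopper, fixed. Origin on the bench under the hopper's middle; x away from the operator, y to the side where vials run out, z up. Sizes in mm. Base x -85..85, y -100..215, z 0..12; rear column x 69..77. Hopper inside x -46..46, y -56..56, walls 3, lower rim z 160, upper rim z 293, open above
- front_rim (a point): middle of the hopper's front upper rim, at stand (-98, 0, 290) mm. The clear hopper front stands upright from z 160 to 202 (outer face x -49), then flares out to this rim: it overhangs the latch handle, so a gripper must reach in from the front, tilted 25 to 40 degrees from vertical
- trapdoor_hinge (a point): middle of the trap door's hinge line, at stand (0, -64, 155) mm. Axes are the door's own and turn with it: x along the hinge line (= stand x), y from hinge to free edge (128 mm away), z up off the shut door (then = stand axes). The door has 20 mm upturned side flanges; the vials roll off it from about 0.2 rad on, 0.45 rad is plenty
- trapdoor (a joint): door angle (rad): 0 shut, hanging on its hooked bolt; from there it can be pressed up against a soft rubber lip (5 to 8 N at the tabs) to a hard stop at -0.022; grows as the free edge swings down, end stop 0.8. Angle t takes door point (y, z) to stand y = -64 + y cos t + z sin t, z = 155 - y sin t + z cos t (mm). About 0.2 kg; it falls if let go unlatched
- grip (a point): middle between the two orange finger tabs in front of the door, fixed to the door at its own (-108, 74, 34) mm, axes the door's. Tabs: plates 32 (x) x 6 (y) x 40 (z) mm, door z 13..53, one on each y side, 52 mm over both when free, 28 squeezed, an 11 mm block between, latch housing below z 0. They turn with the door, and the fingers must turn with them
- bolt (a joint): bolt travel (m): 0 sprung out, 0.012 fully drawn (tabs squeezed). Squeezing the tabs along the door's y draws it; they are geared together and sprung, 7 N each at first, 12 N at the end. In the hanging door the hook stops it after 1 mm, and gripping hard there jams it: lift with about 15 N grip, then hold with 30 N. The door passes the keeper once it is drawn 10 mm
- keeper (a point): middle of the keeper lip's top, at stand (-74, 94, 146) mm; lip 3 mm thick in y; its bracket fills x -83..-10, y 59..110, z 130..192. The bolt (door x -74, z -4) lies on the lip and a 2.5 mm hook at its tip hangs behind it. To draw it or to let it out over the lip the door must be up at its stop: 0.016 rad above shut at least, 8 to 15 N upwards at the tabs. Let go, it settles in
- tray_floor (a point): middle of the tray's floor, at stand (0, 70, 19) mm; axes as the stand's. The white tray is fixed on the base, inside 122 (x) x 272 (y) mm, its walls 39 mm above this point, with low ribs along x
- vial_1: clear glass headspace vial with crimped cap, 22 mm diameter, 76 mm long, about 30 g; origin at the middle of its flat bottom, z along the vial to its cap. At the start the four lie side by side on the trap door in the hopper, along stand x (white cap)
- vial_2: clear glass headspace vial with crimped cap, 22 mm diameter, 76 mm long, about 30 g; origin at the middle of its flat bottom, z along the vial to its cap. At the start the four lie side by side on the trap door in the hopper, along stand x (red cap)
- vial_3: clear glass headspace vial with crimped cap, 22 mm diameter, 76 mm long, about 30 g; origin at the middle of its flat bottom, z along the vial to its cap. At the start the four lie side by side on the trap door in the hopper, along stand x (white cap)
- vial_4: clear glass headspace vial with crimped cap, 22 mm diameter, 76 mm long, about 30 g; origin at the middle of its flat bottom, z along the vial to its cap. At the start the four lie side by side on the trap door in the hopper, along stand x (red cap)
- beaker: empty beaker, 53 mm across, 68 mm high, loose, in front of the stand to the right; origin under its middle
- amber_bottle: amber bottle with black cap, 50 mm across, 95 mm high, loose, to the left of the stand beyond the tray; origin under its middle
- timer: small white timer, 64 x 64 x 18 mm, loose, in front of the stand to the right; origin under its middle
There are look-alikes about, which are no part of the job. What is shaped like the vial_3 but green or pink is not meant.

How it is judged:
By the outcome, as a careful person would: the job done as asked, in the order asked, and still so for the second after the job is handed in, with the robot touching nothing.
It also fails if it takes over 42 s, if anything falls off the work surface, if the arm or the gripper's body presses on something with over 40 N, if the wrist force passes 120 N, or if a joint passes its speed limit or range.

## Working session

There is one attempt and no reset: what is moved stays moved. The work goes in short steps, each a Python script; the robot and the scene stay as the last script left them, time stands still between calls to the robot, and variables do not carry over. Pictures are saved under pics/ and viewed, at most 10 in all, crops included, and the job is handed in when it is done.

```bash
ls; mkdir -p pics; python3 - <<'E'
from bench import robot
import cv2
for n in("side","top"):
    d=robot.get_image(n); cv2.imwrite(f"pics/{n}0.png",d["img"]); print(n,{k:v for k,v in d.items() if k!="img"})
print(robot.current_t(),robot.current_eef_rot(),robot.current_gripper_width())
E
```

```text
pics
side {'fovy': 49.503414718242, 'cx': 324.18202432414387, 'cy': 238.8081430736246, 'k1': -0.09936381548225154, 'eye': array([   57.65390166, -1130.71386994,   891.87681393]), 'orientation': array([-2.12164996,  0.01234429, -0.42838757])}
top {'fovy': 48.27802035765201, 'cx': 321.07040381720475, 'cy': 237.69576604338528, 'k1': 0.04600503710763443, 'eye': array([ 469.06253142, -108.54856469, 1582.38507791]), 'orientation': array([-3.08168180e+00, -1.34863239e-03, -1.54931353e+00])}
0.1 [-3.13999471e+00 -3.02980747e-04  3.93784324e-01] 1.000970946222324
```

View pics/side0.png

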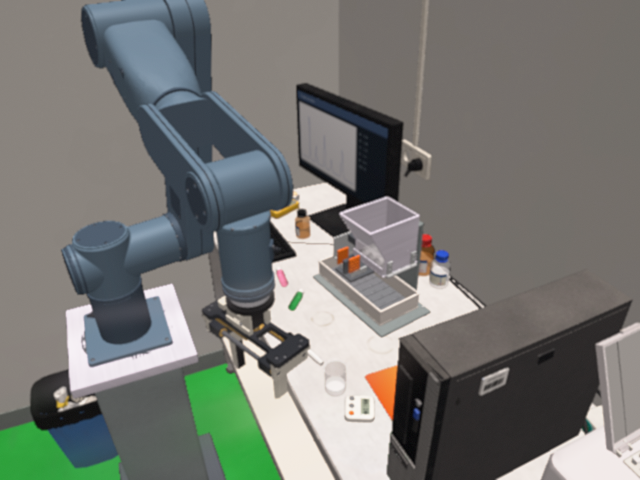

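View pics/top0.png

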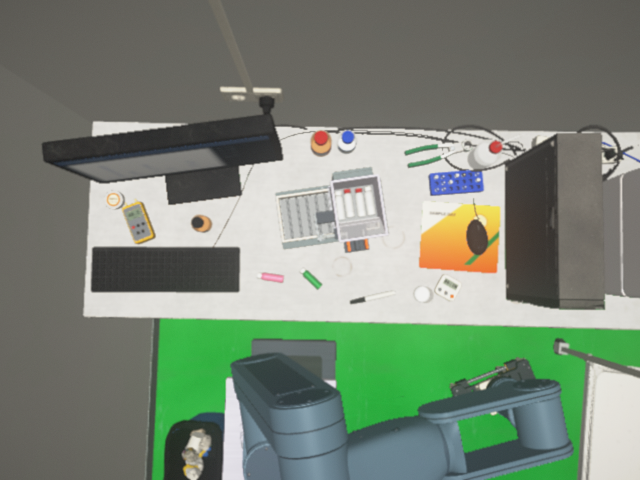

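Top view: stand at about (330,210), tray to the left, hopper with vials (white/red caps) at (357,205), orange tabs at (356,243). The look-alikes are the pink (270,277) and green (312,279) vials on the bench. I'll enlarge both views.

```bash
python3 - <<'E'
import cv2
t=cv2.imread("pics/top0.png")[160:270,265:405]; cv2.imwrite("pics/topc.png",cv2.resize(t,None,fx=5,fy=5,interpolation=cv2.INTER_CUBIC))
t=cv2.imread("pics/side0.png")[195:335,305:455]; cv2.imwrite("pics/sidec.png",cv2.resize(t,None,fx=4,fy=4,interpolation=cv2.INTER_CUBIC))
E
```

```text
(no output)
```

View pics/topc.png

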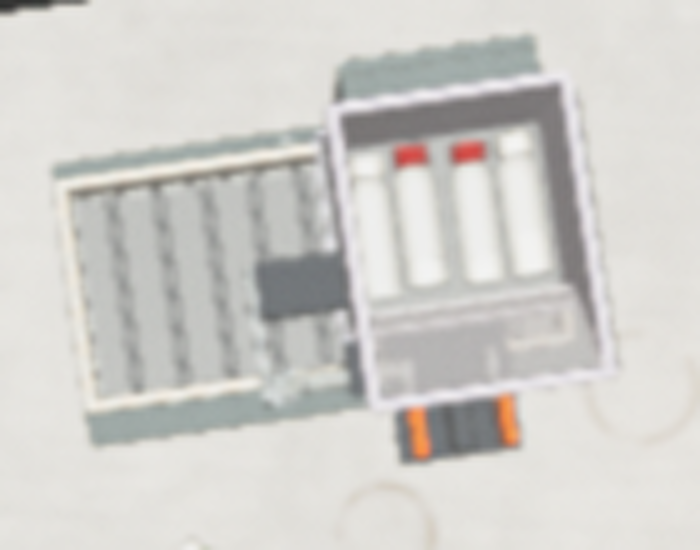

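View pics/sidec.png

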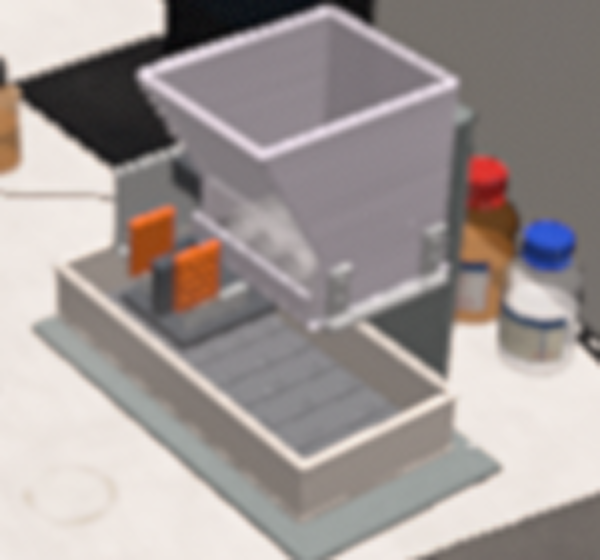

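Top crop: hopper rim corners (335,110),(572,78),(612,372),(375,405), orange tabs at (420,430) and (510,420). The vials in the hopper (white/red/red/white caps) are the ones meant. Side crop: rim corners (140,75),(265,155),(455,83),(327,10), tabs at (152,240) and (197,275), and the door latch housing below. Next I fit the stand pose.

```bash
cat >h.py <<'E'
from bench import robot
import numpy as np, cv2
from scipy.spatial.transform import Rotation as R
CAM={"side":(49.503414718242,324.18202,238.80814,-0.0993638,[57.6539,-1130.71387,891.87681],[-2.12164996,0.01234429,-0.42838757]),
"top":(48.27802,321.0704,237.695766,0.046005,[469.0625,-108.54856,1582.38508],[-3.0816818,-0.00134863,-1.54931353])}
def proj(n,P):
    fy,cx,cy,k,e,o=CAM[n]; f=240/np.tan(np.radians(fy/2))
    c=R.from_euler("xyz",o).inv().apply(np.atleast_2d(P)-e); s=c[:,:2]/c[:,2:]
    return f*s*(1+k*(s**2).sum(1,keepdims=True))+[cx,cy]
E
cat >fit.py <<'E'
from h import *
from scipy.optimize import least_squares
T=[((-85,215,12),(92,445)),((49,59,293),(335,110)),((49,-59,293),(572,78)),((-98,-59,290),(612,372)),((-98,59,290),(375,405)),
((-124,33,208),(425,458)),((-124,-13,208),(515,446))]
S=[((-98,59,290),(140,75)),((-98,-59,290),(265,155)),((49,-59,293),(455,83)),((49,59,293),(327,10)),((85,-100,12),(497,468)),((-85,215,12),(35,328)),
((-124,-16,208),(175,253)),((-92,-16,208),(219,240)),((-124,-16,168),(178,312)),((-124,30,208),(130,220)),((-92,30,208),(174,207))]
def world(p,P): 
    c,s=np.cos(p[2]),np.sin(p[2]); P=np.array(P,float)
    return P@np.array([[c,-s,0],[s,c,0],[0,0,1]]).T+[p[0],p[1],0]
def res(p):
    a=proj("top",world(p,[t[0] for t in T]))+[p[3],p[4]]-(np.array([t[1] for t in T])/5+[265,160]-.0)
    b=proj("side",world(p,[t[0] for t in S]))+[p[5],p[6]]-(np.array([t[1] for t in S])/4+[305,195])
    return np.r_[a.ravel(),b.ravel(),np.array(p[3:])/1.0]
r=least_squares(res,[480,-100,0,0,0,0,0],loss="soft_l1",x_scale=[100,100,.1,1,1,1,1]); print(r.x,r.cost); v=r.fun
print(v[:14].reshape(-1,2).round(1).tolist()); print(v[14:36].reshape(-1,2).round(1).tolist())
print(world(r.x,[(-108,10,189)]))
E
python3 fit.py
```

```text
[ 6.44969592e+02 -1.93469796e+02  1.54220934e-01  1.35285690e+00
  1.45760674e-01 -2.25941366e-01 -6.44379883e-01] 9.252037276832038
[[-0.3, 0.0], [-0.5, -0.7], [0.3, -0.7], [0.6, 0.5], [-0.4, 0.3], [-0.1, 0.1], [-0.3, 0.1]]
[[-0.1, -0.3], [-1.2, 0.8], [0.6, -0.5], [0.9, -1.0], [1.7, -0.9], [-1.3, -2.0], [0.2, 1.6], [0.1, 0.6], [-0.8, 0.7], [0.3, 1.0], [0.0, 0.3]]
[[ 536.71528624 -200.17839615  189.        ]]
```

```bash
cat >>h.py <<'E'
X0,Y0,YAW=644.97,-193.47,.1542
SGN=-1; A=np.radians(33)
Rs=R.from_euler("z",YAW)
def pose(t=0,d=(-110,74,36),back=0,dz=0,a=A,off=(0,0,0)):
    """TCP pose with grasp point at door point d, door at angle t, withdrawn by back mm along the tool"""
    Rd=R.from_euler("x",-t)                 # door -> stand
    z=np.array([np.sin(a),0,-np.cos(a)]); y=np.array([0,SGN,0.])
    Rt=np.c_[np.cross(y,z),y,z]
    p=np.array([0,-64,155])+Rd.apply(np.array(d,float)+z*(19-back))+[0,0,dz]
    p=Rs.apply(p)+[X0,Y0,0]+np.array(off)
    return p,(Rs*Rd*R.from_matrix(Rt)).as_euler("xyz")
def st(p): return Rs.inv().apply(np.array(p)-[X0,Y0,0])
E
python3 - <<'E'
import h; from h import *
for s in(-1,1):
    h.SGN=s
    for t,b in((0,120),(0,0),(.25,0),(.45,0),(-.02,0)):
        p,o=pose(t,back=b); q=robot.inverse_kinematics(p,o); print(s,t,b,p.round(),None if q is None else np.round(q,2))
h.SGN=-1
p,o=pose(back=120)
robot.move_ptp(p,o); robot.move_gripper(.74)
print(robot.current_t(),robot.current_contact_force())
d=robot.get_image("wrist"); cv2.imwrite("pics/w1.png",d["img"]); print({k:v for k,v in d.items() if k!="img"})
E
```

```text
-1 0 120 [ 480. -209.  276.] [-1.01 -0.08  1.92  0.59  1.12  0.2 ]
-1 0 0 [ 545. -199.  175.] [-0.85  0.12  1.98  0.68  0.83  0.15]
-1 0.25 0 [ 545. -196.  156.] [-0.73  0.08  2.12  0.68  0.48  0.07]
-1 0.45 0 [ 545. -198.  141.] None
-1 -0.02 0 [ 545. -199.  177.] [-0.86  0.13  1.97  0.68  0.85  0.15]
1 0 120 [ 480. -209.  276.] [-1.01 -0.08  1.92  0.59  1.12 -2.94]
1 0 0 [ 545. -199.  175.] [-0.85  0.12  1.98  0.68  0.83 -3.  ]
1 0.25 0 [ 545. -196.  156.] [-0.73  0.08  2.12  0.68  0.48 -3.07]
1 0.45 0 [ 545. -198.  141.] None
1 -0.02 0 [ 545. -199.  177.] [-0.86  0.13  1.97  0.68  0.85 -2.99]
2.1917 [-0.18165554 -0.95460553  0.26903418]
{'fovy': 71.84336402889133, 'cx': 315.952181491688, 'cy': 232.75613005319633, 'k1': 0.015424845386815945, 'eye': array([ 446.43152189, -212.8089561 ,  451.61905004]), 'orientation': array([-2.80691537e+00,  2.04832631e-03, -1.41752898e+00])}
```

View pics/w1.png

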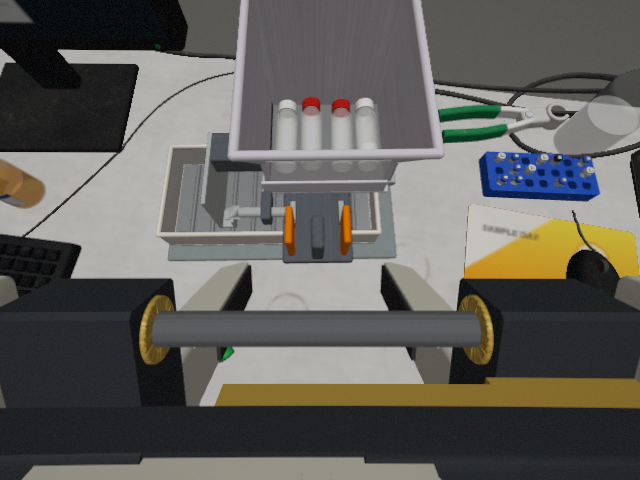

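Wrist view: orange tabs at (290,230) and (347,230), block between at (318,235), front rim corners at (230,157) and (442,157). I'll compare this with the projected model and check which tilt reaches 0.45 rad.

```bash
python3 - <<'E'
import h; from h import *
h.CAM["w"]=(71.84336402889133,315.952181,232.756130,0.0154248,[446.43152189,-212.8089561,451.61905],[-2.80691537,2.04832631e-03,-1.41752898])
P=[(-98,59,290),(-98,-59,290),(-92,33,208),(-92,-13,208),(-124,33,208),(-124,-13,208),(-124,33,168),(-124,-13,168)]
w=Rs.apply(np.array(P,float))+[X0,Y0,0]; print(proj("w",w).round(1).tolist())
for a in (25,28,33,36,40):
    m=[]
    for t in np.arange(0,.6,.02):
        p,o=pose(t,a=np.radians(a)); q=robot.inverse_kinematics(p,o)
        if q is None: break
        m=[round(t,2),np.round(q,2)]
    print(a,m)
im=cv2.imread("pics/w1.png")[130:280,210:460]; cv2.imwrite("pics/w1c.png",cv2.resize(im,None,fx=3.2,fy=3.2,interpolation=cv2.INTER_CUBIC))
E
```

```text
[[231.4, 157.1], [442.3, 156.6], [289.5, 206.3], [346.9, 206.2], [288.4, 244.5], [348.2, 244.5], [292.1, 257.9], [344.2, 257.8]]
25 [np.float64(0.52), array([-0.47,  0.14,  2.16, -0.57,  0.22,  1.35])]
28 [np.float64(0.44), array([-0.56,  0.11,  2.16,  0.09,  0.23,  0.67])]
33 [np.float64(0.4), array([-0.65,  0.09,  2.2 ,  0.75,  0.24, -0.02])]
36 [np.float64(0.42), array([-0.68,  0.09,  2.25,  1.18,  0.23, -0.49])]
40 [np.float64(0.58), array([-0.65,  0.16,  2.37,  2.51,  0.3 , -1.9 ])]
```

View pics/w1c.png

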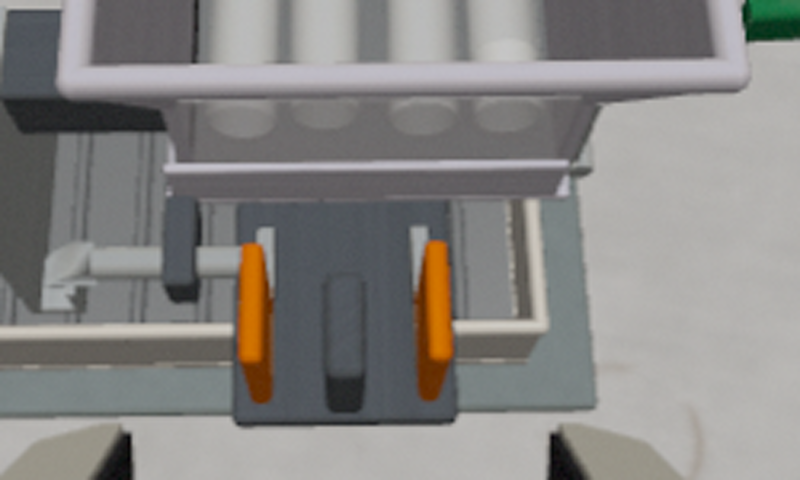

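The model agrees with the wrist view to under 1 px. With 33° tilt the arm reaches 0.40 rad, enough since vials roll from 0.2. Approaching and taking a light grip.

```bash
python3 - <<'E'
from h import *
p,o=pose(); print(robot.move_linear(p,o,speed=90,f_stop=8),robot.current_contact_force().round(1), robot.current_tcp_pos()-p)
for g in (.56,.54,.53,.52,.51):
    robot.move_gripper(g); f=robot.current_finger_force(); print(g,robot.current_gripper_width(),f,robot.current_contact_force().round(1))
    if np.max(f)>13: break
print(robot.current_t())
E
```

```text
False [-1.2  0.5 -0.3] [ 0.05587487 -0.28532924  0.50475508]
0.56 0.5611814359657682 1.9843333109747618 [ 0.1 -3.7  0.3]
0.54 0.5454040965893913 9.01719331741333 [ 1.  -4.5 -0.9]
0.53 0.5352529608310375 9.051212221384048 [ 0.8 -6.1 -0.2]
0.52 0.5289956972692742 12.14436873793602 [ 1.4 -5.8 -0.2]
0.51 0.5172419699201602 16.000936925411224 [ 1.1 -5.   1. ]
5.1667
```

```bash
python3 - <<'E'
from h import *
p0=robot.current_tcp_pos()
for t,dz in ((-.01,0),(-.022,0),(-.022,1),(-.022,2),(-.022,3)):
    p,o=pose(t,dz=dz,off=(0,-.7,0)); robot.move_linear(p,o,speed=15); robot.sleep(.1)
    F=robot.current_contact_force(); print(t,dz,F.round(1),robot.current_finger_force(),robot.current_gripper_width(),(robot.current_tcp_pos()-p0).round(2))
    if F[2]<-12: break
print(robot.current_t())
E
```

```text
-0.01 0 [ 5.5 -1.3 -4.5] 16.21082603931427 0.51827907366034 [-0.15 -0.05  0.13]
-0.022 0 [ 7.4 -0.2 -7.5] 17.27737694978714 0.5146733919063414 [-0.22  0.14  0.54]
-0.022 1 [ 10.5  -1.1 -11.9] 17.185033857822418 0.5179321410440632 [-0.33  0.1   0.96]
-0.022 2 [ 12.7  -2.4 -15.4] 17.10445672273636 0.5177841185770455 [-0.53  0.1   1.28]
6.5667
```

```bash
python3 - <<'E'
from h import *
def rep(s):
    print(s,robot.current_contact_force().round(1),round(robot.current_finger_force(),1),round(robot.current_gripper_width(),3),st(robot.current_tcp_pos()).round(2),round(robot.current_t(),2))
p,o=pose(-.022,dz=2,off=(1.2,-.7,0)); robot.move_linear(p,o,speed=15); robot.sleep(.1); rep("x")
for g in (.48,.42,.36,.28):
    robot.move_gripper(g); rep(g)
E
```

```text
x [  1.1  -3.  -15.6] 17.2 0.517 [-99.79   9.76 176.69] 6.92
0.48 [  0.2  -1.8 -20.6] 28.5 0.494 [-99.7   10.14 176.84] 7.2
0.42 [ -2.2  -0.4 -24.8] 29.9 0.488 [-99.65  10.12 176.96] 7.42
0.36 [ -2.    0.8 -25.4] 29.9 0.486 [-99.61  10.09 177.05] 7.63
0.28 [ -2.3   0.8 -25.1] 29.9 0.487 [-99.6   10.09 177.06] 7.85
```

```bash
cat >>h.py <<'E'
def rep(s):
    print(s,robot.current_contact_force().round(1),round(robot.current_finger_force(),1),round(robot.current_gripper_width(),3),st(robot.current_tcp_pos()).round(2),round(robot.current_t(),2))
E
python3 - <<'E'
from h import *
robot.move_gripper(.53); rep("loose")
robot.move_gripper(.512); rep("15N")
for dz in (3,4):
    p,o=pose(-.022,dz=dz,off=(1.2+.5*(dz-2),-.7,0)); robot.move_linear(p,o,speed=15); robot.sleep(.1); rep(dz)
    if robot.current_gripper_width()<.505: break
for g in (.49,.46,.40): robot.move_gripper(g); rep(g)
E
```

```text
loose [-3.5  0.8 -7. ] 7.4 0.534 [-97.54   8.38 180.67] 8.18
15N [-2.1  2.4 -3.5] 8.1 0.513 [-97.69   8.51 180.11] 8.44
3 [-1.   4.3 -3.3] 7.8 0.512 [-97.7    8.51 180.13] 8.79
4 [-1.5  1.6 -7.1] 7.8 0.516 [-97.68   8.46 180.44] 9.14
0.49 [ 0.2  1.1 -7.3] 8.5 0.495 [-97.66   8.44 180.54] 9.42
0.46 [ 0.1  0.5 -9.1] 9.1 0.464 [-97.67   8.4  180.57] 9.72
0.4 [-1.4 -0.5 -8.8] 10.3 0.406 [-97.65   8.46 180.61] 10.08
```

It's unhooked and the bolt is drawing. Continuing the squeeze, then lowering in steps.

```bash
python3 - <<'E'
from h import *
for g in (.34,.2): robot.move_gripper(g); rep(g)
d=robot.get_image("side"); im=d["img"][195:335,305:455]; cv2.imwrite("pics/s2.png",cv2.resize(im,None,fx=4,fy=4,interpolation=cv2.INTER_CUBIC))
E
```

```text
0.34 [ -0.7   0.3 -10.1] 11.4 0.346 [-97.63   8.44 180.65] 10.45
0.2 [ -0.3  -0.8 -10.4] 30.0 0.286 [-97.65   8.59 180.55] 10.72
```

```bash
cat >>h.py <<'E'
def dact(t):
    z=np.array([np.sin(A),0,-np.cos(A)])
    return R.from_euler("x",t).apply(st(robot.current_tcp_pos())-[0,-64,155])-19*z
E
python3 - <<'E'
from h import *
d=dact(-.02); print(d.round(2)); open("d.txt","w").write(" ".join(map(str,d)))
for t in (-.005,.02,.06,.1,.15,.2,.25):
    p,o=pose(t,d); robot.move_linear(p,o,speed=20); rep(t)
    if np.abs(robot.current_contact_force()).max()>22: print("stop"); break
im=robot.get_image("side")["img"][195:335,305:455]; cv2.imwrite("pics/s3.png",cv2.resize(im,None,fx=4,fy=4,interpolation=cv2.INTER_CUBIC))
E
```

```text
[-107.99   73.09   40.04]
-0.005 [  0.7  -0.5 -11.3] 30.0 0.285 [-97.63   9.01 179.4 ] 11.03
0.02 [  1.6  -2.5 -10.5] 30.0 0.286 [-97.59   9.59 177.71] 11.28
0.06 [  1.   -2.5 -11.2] 30.0 0.287 [-97.62  10.41 174.76] 11.57
0.1 [  0.6  -2.6 -10.2] 30.0 0.282 [-97.63  11.11 171.78] 11.88
0.15 [  0.2  -2.9 -11.6] 30.0 0.283 [-97.64  11.83 167.93] 12.22
0.2 [ -0.6  -3.3 -11.8] 30.0 0.289 [-97.66  12.4  164.07] 12.56
0.25 [ -0.9  -3.9 -10.7] 30.0 0.288 [-97.63  12.74 160.26] 12.9
```

View pics/s3.png

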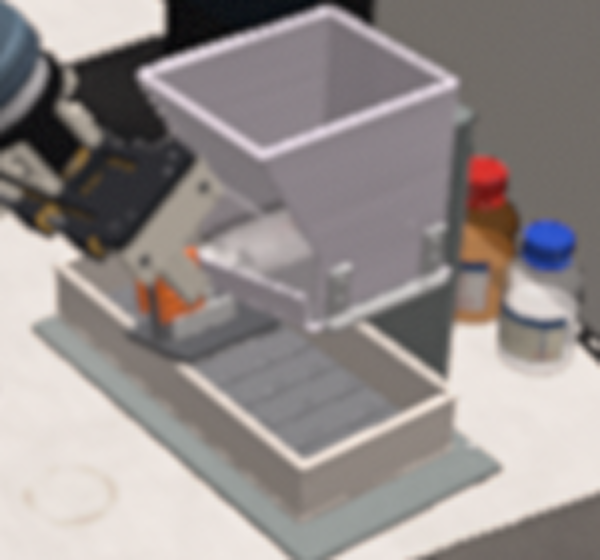

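The door is swinging down with the hand; orange tabs at (170,300), and the housing tilts. Continuing to 0.385 and checking the vials.

```bash
python3 - <<'E'
from h import *
d=np.array(open("d.txt").read().split(),float)
for t in (.3,.35,.385):
    p,o=pose(t,d)
    try: robot.move_linear(p,o,speed=20)
    except robot.MotionError as e: print(t,e); break
    rep(t)
robot.sleep(.8); rep("w")
t=robot.get_image("top")["img"][160:270,265:405]; w=robot.get_image("wrist")["img"]
cv2.imwrite("pics/m4.png",np.vstack([cv2.resize(t,(380,299),interpolation=cv2.INTER_CUBIC),cv2.resize(w,(380,285))]))
E
```

```text
0.3 [ -1.3  -3.8 -10. ] 30.0 0.288 [-97.64  12.89 156.43] 13.29
0.35 [-1.1 -5.3 -9.3] 30.0 0.289 [-97.62  12.86 152.58] 13.63
0.385 [ -1.2  -5.4 -10.1] 30.0 0.289 [-97.65  12.75 149.85] 13.92
w [ -1.8  -4.8 -10.3] 30.0 0.286 [-97.68  12.69 149.87] 14.72
```

View pics/m4.png

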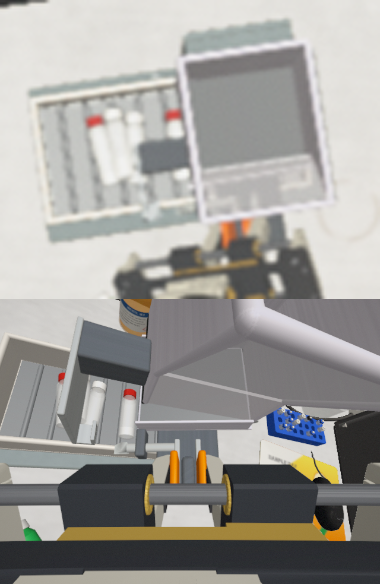

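All four vials are out in the tray: top part, caps red (97,120), white (112,115), white (135,115), red (175,115). The hopper is empty and the door is clear. Swinging it up hard against the stop.

```bash
python3 - <<'E'
from h import *
d=np.array(open("d.txt").read().split(),float)
for t in (.3,.2,.1,.03,0):
    p,o=pose(t,d); robot.move_linear(p,o,speed=25)
    if np.abs(robot.current_contact_force()).max()>35: rep("stop"); break
robot.sleep(.1); rep(0); f0=robot.current_contact_force()[2]
for dz in (-.5,.5,1.5,2.5,3.5,4.5):
    p,o=pose(-.022,d,dz=dz); robot.move_linear(p,o,speed=15); robot.sleep(.1); rep(dz)
    if robot.current_contact_force()[2]<f0-18: break
open("dz.txt","w").write(str(dz))
E
```

```text
0 [ -0.4  -1.3 -10.7] 30.0 0.288 [-97.6    9.16 178.98] 16.86
-0.5 [-3.9 -0.4 -7. ] 30.0 0.284 [-97.61   8.7  180.37] 17.21
0.5 [  3.8  -1.6 -14.4] 30.0 0.288 [-97.63   8.56 180.85] 17.56
1.5 [  7.5  -2.5 -20.3] 30.0 0.285 [-97.69   8.52 181.08] 17.91
2.5 [ 11.6  -3.9 -27.1] 30.0 0.284 [-97.79   8.46 181.34] 18.26
3.5 [ 16.2  -5.1 -32.7] 30.0 0.284 [-97.88   8.44 181.58] 18.61
```

```bash
python3 - <<'E'
from h import *
d=np.array(open("d.txt").read().split(),float)
p,o=pose(-.022,d,dz=1.2,off=(1.2,-.3,0)); robot.move_linear(p,o,speed=15); robot.sleep(.1); rep("pre")
dz=1.2
for g in (.34,.40,.45,.49,.52):
    robot.move_gripper(g); rep(g)
    if robot.current_contact_force()[2]>-10:
        dz+=1; p,o=pose(-.022,d,dz=dz,off=(1.2,-.3,0)); robot.move_linear(p,o,speed=15); rep(f"dz{dz}")
E
```

```text
pre [ -5.4  -2.2 -11.7] 30.0 0.288 [-97.6    8.59 181.03] 19.03
0.34 [ -5.9  -0.8 -12.6] 11.0 0.346 [-97.45   8.5  181.21] 19.39
0.4 [ -5.9  -1.4 -11.5] 9.9 0.402 [-97.34   8.48 181.32] 19.75
0.45 [ -5.   -0.7 -10.3] 8.9 0.451 [-97.08   8.47 181.59] 20.09
0.49 [ -5.9  -0.1 -10.1] 8.2 0.493 [-96.83   8.44 181.85] 20.42
0.52 [-5.4  0.1 -8.1] 7.6 0.524 [-96.62   8.44 182.04] 20.72
dz2.2 [-3.   1.9 -7.6] 7.7 0.524 [-96.17   8.3  183.4 ] 20.97
```

```bash
python3 - <<'E'
from h import *
d=np.array(open("d.txt").read().split(),float)
dz=2.2
for g in (.535,.545,.555):
    dz+=1; p,o=pose(-.022,d,dz=dz,off=(.9,-.3,0)); robot.move_linear(p,o,speed=20); rep(dz)
    robot.move_gripper(g); rep(g)
robot.move_gripper(.57); rep("free"); 
robot.move_gripper(.72); robot.sleep(.1); rep("open")
w=robot.get_image("wrist")["img"]; s=robot.get_image("side")["img"][220:300,305:405]
p,o=pose(-.022,d,back=100); robot.move_linear(p,o,speed=120); rep("back")
w2=robot.get_image("wrist")["img"]
cv2.imwrite("pics/m5.png",np.vstack([cv2.resize(w2[130:280,210:460],(500,300),interpolation=cv2.INTER_CUBIC),cv2.resize(s,(375,300),interpolation=cv2.INTER_CUBIC)[:,:].copy() if 0 else cv2.copyMakeBorder(cv2.resize(robot.get_image("side")["img"][220:300,305:405],(375,300),interpolation=cv2.INTER_CUBIC),0,0,0,125,cv2.BORDER_CONSTANT)]))
E
```

```text
3.2 [-0.   2.8 -8.4] 7.7 0.521 [-96.27   8.22 184.44] 21.22
0.535 [ 2.1  4.2 -6.8] 7.3 0.54 [-96.35   8.19 184.35] 21.47
4.2 [ 3.6  3.6 -7.7] 7.4 0.539 [-96.58   8.14 185.13] 21.72
0.545 [ 3.7  4.  -8.6] 7.1 0.546 [-96.58   8.1  185.11] 21.93
5.2 [ 3.   3.9 -7.7] 7.2 0.548 [-96.76   8.13 185.94] 22.18
0.555 [ 3.5  3.6 -7.6] 5.9 0.559 [-96.76   8.13 185.96] 22.4
free [ 0.2  4.2 -2.4] 1.9 0.571 [-96.63   7.78 186.56] 22.64
open [-0.9 -0.9  0.6] 0.0 0.724 [-96.75   7.81 186.07] 23.23
back [-0.2 -0.2 -0.8] 0.0 0.722 [-152.18    6.94  264.05] 24.28
```

View pics/m5.png

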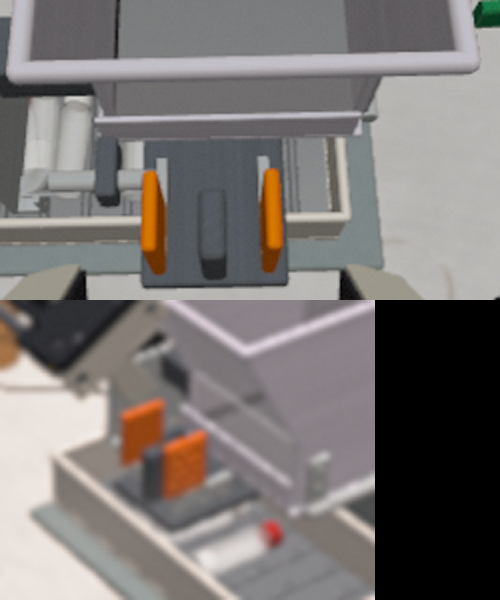

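Door shut, tabs spread at (152,215) and (270,215), bolt arm out at (35,185), vials in tray. To confirm the hook, I repeat the first wrist view from the same pose and compare.

```bash
python3 - <<'E'
from h import *
p,o=pose(back=120); robot.move_linear(p,o,speed=100); robot.sleep(.3)
w=robot.get_image("wrist")["img"]; a=cv2.imread("pics/w1.png")
for n,(r0,r1,c0,c1) in dict(tabs=(200,262,278,360),hook=(200,228,222,262)).items():
    for s in ((0,0),):
        x=a[r0:r1,c0:c1].astype(np.float32).mean(2); y=w[r0:r1,c0:c1].astype(np.float32).mean(2)
        print(n,cv2.phaseCorrelate(x,y),np.abs(x-y).mean())
g=lambda i:cv2.resize(i[185:270,215:365],(750,300)if 0 else (600,300),interpolation=cv2.INTER_CUBIC)
cv2.imwrite("pics/cmp.png",np.vstack([g(a),g(w)])); rep("")
E
```

```text
tabs ((0.14200041807273323, -0.17103467882448342), 0.8980090634690391) 3.1687648
hook ((-0.01776683344484553, -0.1316678470591235), 0.8359981326262156) 13.894048
 [ 0.6 -0.   0.5] 0.0 0.719 [-164.94   10.01  275.41] 25.06
```

View pics/cmp.png

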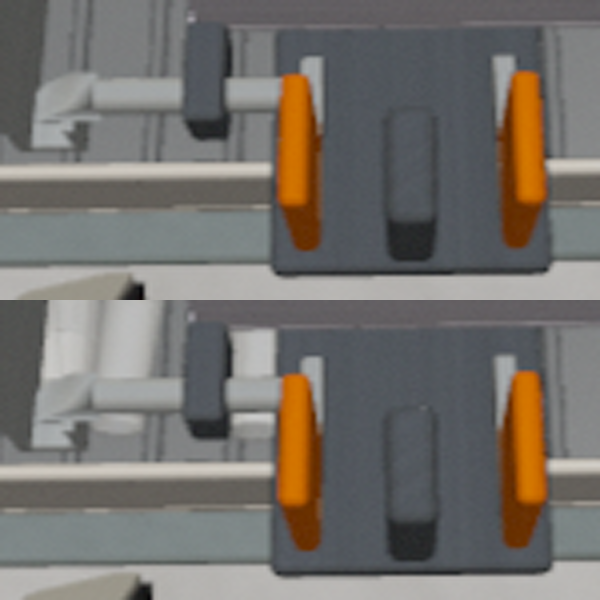

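Before and after match to within 0.2 px (hook tip at (40,100) against (40,400), tabs identical), so the door is shut and hooked as at the start. The robot touches nothing, so I'm handing in.

```bash
python3 -c "
from bench import robot
print(robot.hand_in())"
```

```text
the job is handed in; nothing more can be done
None
```

All four vials rolled out into the tray, the door is shut and hooked over its keeper again (the wrist view matches the one from the start), I never moved near the beaker, amber bottle or timer, and the job was handed in at about 25 s; the first squeeze jammed the bolt and slipped, so I eased the grip and redid it.

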